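# Stand the red and blue paints in the carousel

### The job

Before the painting starts at the model-building table, put the red paint pot into the empty red cup and the blue paint pot into the empty blue cup of the round paint carousel. Both must stand upright on the bottom of their own cup; lower them in, do not let them fall in from a height.

Things in the scene. Friction and masses are not known exactly. Their poses are not given: they have to be found in the camera images.
- red_pot: Closed paint pot, a plain upright cylinder, all red (body and lid) with a white band low round it; 38 mm in diameter, 75 mm tall, 40 to 85 g. It stands loose on the table (height 0). Origin at the centre of its underside, z up along its axis. Pots of the same shape in other colours stand at least 75 mm away, centre to centre.
- blue_pot: Closed paint pot, a plain upright cylinder, all blue (body and lid) with a white band low round it; 38 mm in diameter, 75 mm tall, 40 to 85 g. It stands loose on the table (height 0). Origin at the centre of its underside, z up along its axis. Pots of the same shape in other colours stand at least 75 mm away, centre to centre.
- red_cup (a point): Centre of the inner floor of the empty red plastic cup, 12 mm above the table, z up; a seated pot's underside rests here. Cup: 52 mm inside, 64 mm at its flared rim, which is 26 mm above this point. One of four such cups on a fixed round plywood base (216 mm across, does not turn), each 62 mm out from a central black knob 43 mm high; the blue cup is opposite.
- blue_cup (a point): Centre of the inner floor of the empty blue plastic cup, 12 mm above the table, z up; a seated pot's underside rests here. Cup: 52 mm inside, 64 mm at its flared rim, which is 26 mm above this point. Opposite the red cup on the same base; the green and yellow cups between them already hold pots (tops 87 mm above the table, 88 mm from this point).
There are look-alikes about, which are no part of the job. Leave any purple look-alike of the red_pot alone.

How it is judged:
By the outcome, as a careful person would: the job done as asked, in the order asked, and still so for the second after the job is handed in, with the robot touching nothing.
It also fails if it takes over 53 s, if anything falls off the work surface, if the arm or the gripper's body presses on something with over 40 N, if the wrist force passes 120 N, or if a joint passes its speed limit or range.

### The arm

A 7-joint arm with a two-finger parallel gripper is mounted at the origin on the work surface. World frame = base frame: x ahead of the robot, y to its left, z up, the work surface at z = 0. Lengths are in m, angles in rad, forces in N, time in s.
With the tool pointing down it reaches from about 0.425 to 0.925 m from the base axis. Payload 6.8 kg.
Tool frame: the origin (TCP) lies at the very end of the fingers, on their centre line; the grasp point (between the pads) lies 19 mm behind it; y points along the fingers, z is the direction in which the jaws open and shut, and the axes are right-handed (so a half turn about y gives the same grasp; the last joint's range is limited). The gripper opens to 85 mm and grips with 20 to 120 N. Pads are 22 mm wide; open, the fingers measure 114 mm over their backs; the gripper's body (76 mm by 85 mm) begins 54 mm behind the grasp point. The pads swing forward as they close: fully open they stand 13 mm farther back than shut.
Start: joints at [1.216, 0.477, 0.022, 1.555, -0.011, 1.109, -0.083], TCP at [0.165, -0.655, 0.231] pointing down, gripper open.
Joint ranges: [-2.96, 2.96], [-0.34, 2.1], [-1.41, 1.46], [0.24, 2.44], [-1.37, 4.51], [0.17, 1.92], [-2.96, 2.96]. Speed limits (rad/s): [2.39, 2.39, 3.14, 3.14, 3.14, 3.14, 3.14].

### API

Orientations are given as a rotation vector (axis times angle).
In Python, from bench import r gives the robot as it stands.
- The arm moves only by the tool drive_tool, never from a script. Its argument "series" is a list of rows, each a list of 7 numbers: the shift along the tool's x, y, z in mm, then the turn, a rotation vector about the tool's x, y, z in degrees, then the finger opening in mm, from 0 to 85.4. In form: [[tx, ty, tz, wx, wy, wz, grip], ...]. A call has 1 to 5 rows; each row is the pose to reach, as a shift and turn from the pose measured when the call began, along the tool's axes at that moment; what a row does not reach only later rows make up. A row lasts 1/10 s, in which the tool goes at most 50 mm and 8.59 degrees, less where a joint would pass 70% of its speed; a pose out of reach is approached as far as the arm can. A call with a gripper value outside its range is refused whole. The fingers move at their own pace and stop on an object; "squeeze" is the grip in N (left out, the last holds). Time passes only in rows, so rows that repeat a pose let the fingers close. It gives the time, the measured TCP pose, the force and the opening at its end, in the units of the state.
- r.get_obs(): the state, without advancing time (a new reading comes with each control period).
- r.grab_frame(name): name is "scene" or "top"; returns a dict with "frame" (384x512x3 uint8, blue, green, red), "intrinsics" (3x3 intrinsics, pixels), "distortion" ([k1, k2, p1, p2, k3] as OpenCV has them; the pictures are not rectified), "rvec" (rotation vector, rad) and "tvec" (3), from world to camera coordinates, as OpenCV has them. Camera axes: x right, y down, z forward; pixel columns grow to the right and rows downward; lengths in m; the calibration is good to about 2 mm. A picture is of the moment at which its call begins. There is no depth.
- r.hand_in(): hands the job in, once; it reports no verdict.
The state is a dict: "clock": time; "joints": joint angles; "qvel": joint speeds; "tau": joint torques, N m; "tcp_pos": TCP position; "orientation": TCP orientation; "contact_force": force on the tool from outside, world axes, zero at the start; "moment": the same for the moment, N m; "grip_width": finger opening in m.
Only numpy, scipy, OpenCV 4.12 (cv2) and the standard library are available. Lean on these libraries where they do the work, as an engineer would, in place of code of your own. Each camera call takes 0.05 s, during which the arm holds its last target.

## Working session

There is one attempt and no reset: what is moved stays moved. The work goes in short steps, Python scripts to look and compute and a tool call to move; the robot and the scene stay as the last step left them, time stands still between calls to the robot, and variables do not carry over. Pictures are saved under pics/ and viewed, and the job is handed in when it is done.

Besides the shell and the picture viewer there is one more tool, called after ">>>" in YAML: its name, and indented under it one key for each argument. drive_tool: Moves the arm, as the interface text tells. Its arguments: {"type":"object","properties":{"series":{"type":"array","items":{"type":"array","items":{"type":"number"}}},"squeeze":{"type":"number"}},"required":["series"]}

```bash
mkdir -p pics; ls; python3 - <<'E'
from bench import r
import cv2,pickle
o=r.get_obs();print(o)
for n in("scene","top"):
    d=r.grab_frame(n);cv2.imwrite(f"pics/{n}0.png",d["frame"]);pickle.dump(d,open(f"{n}0.pkl","wb"))
    print(d["intrinsics"],d["distortion"],d["rvec"],d["tvec"])
E
```

```text
pics
{'clock': 0.0, 'joints': array([ 1.21591165,  0.4777903 ,  0.02236272,  1.55647868, -0.01151852,
        1.10927472, -0.08310426]), 'qvel': array([-0.0013353 ,  0.00050566, -0.00097768, -0.00045837, -0.00192579,
       -0.00052956, -0.00026813]), 'tau': array([ 2.56912072e-04, -5.96448791e+01,  1.60808645e+00, -2.81193602e+01,
        1.25378586e-02,  9.32372612e-03, -1.00565427e-05]), 'tcp_pos': array([ 0.16472391, -0.65397508,  0.23032122]), 'orientation': array([-0.25960803,  2.09222634, -2.08845954]), 'contact_force': array([-0.22307555,  0.04443473, -0.28392447]), 'moment': array([-0.00707724,  0.07222705, -0.00337092]), 'grip_width': 0.08533557209070994}
[[482.83597295   0.         258.91116469]
 [  0.         482.83597295 201.2044283 ]
 [  0.           0.           1.        ]] [-0.04934716  0.          0.          0.          0.        ] [ 0.80741068  2.41857957 -1.25444973] [ 0.39372188 -0.19383844  1.35483114]
[[485.90908815   0.         255.69731216]
 [  0.         485.90908815 199.33011052]
 [  0.           0.           1.        ]] [-0.05759301  0.          0.          0.          0.        ] [ 2.19814069 -2.14791815  0.10772889] [0.05804449 0.53413269 1.02210296]
```

View pics/scene0.png

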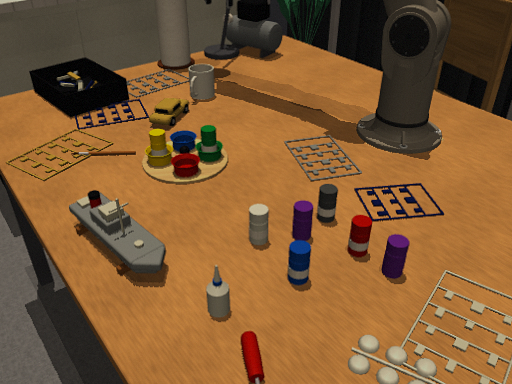

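View pics/top0.png

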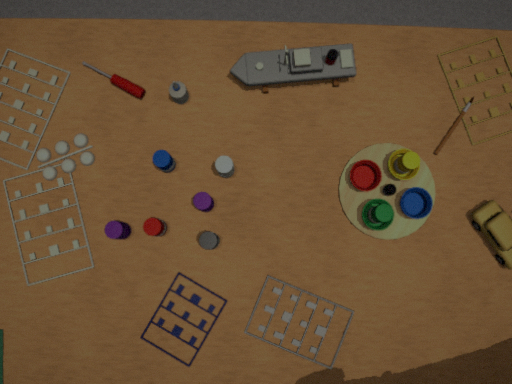

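```bash
cat > h.py <<'E'
import cv2,numpy as np,pickle
def cast(d,uv,z):
    p=cv2.undistortPoints(np.array([[uv]],float),d["intrinsics"],np.array(d["distortion"]))[0,0]
    R=cv2.Rodrigues(np.array(d["rvec"],float))[0];c=-R.T@np.array(d["tvec"]).ravel()
    v=R.T@np.array([p[0],p[1],1]);return c+v*(z-c[2])/v[2]
def proj(d,P):
    return cv2.projectPoints(np.array(P,float).reshape(-1,3),np.array(d["rvec"],float),np.array(d["tvec"],float),d["intrinsics"],np.array(d["distortion"]))[0][:,0]
def blobs(d,col,amin=25):
    h=cv2.cvtColor(d["frame"],cv2.COLOR_BGR2HSV);H,S,V=cv2.split(h)
    rng={"red":(H<7)|(H>173),"blue":(H>100)&(H<126),"purple":(H>=130)&(H<165),"green":(H>50)&(H<90),"yellow":(H>22)&(H<33)}[col]
    m=(rng&(S>130)&(V>40)).astype(np.uint8)
    m=cv2.morphologyEx(m,cv2.MORPH_CLOSE,np.ones((3,7 if 0 else 3)))
    out=[]
    for c in cv2.findContours(m,cv2.RETR_EXTERNAL,cv2.CHAIN_APPROX_NONE)[0]:
        if cv2.contourArea(c)>amin: out.append(c)
    return out
def cen(c):
    M=cv2.moments(cv2.convexHull(c));return np.array([M["m10"],M["m01"]])/M["m00"]
E
python3 - <<'E'
from h import *
for n in("top","scene"):
    d=pickle.load(open(n+"0.pkl","rb"))
    R=cv2.Rodrigues(d["rvec"])[0];print(n,"cam",-R.T@d["tvec"])
    for col in("red","blue","purple","green","yellow"):
        for c in blobs(d,col):
            u=cen(c);print(n,col,u.round(1),cv2.boundingRect(c),cv2.contourArea(c),"z37",cast(d,u,.0375)[:2].round(4),"z38..75",cast(d,u,.075)[:2].round(4))
t=pickle.load(open("top0.pkl","rb"))["frame"];s=pickle.load(open("scene0.pkl","rb"))["frame"]
a=cv2.resize(t[140:250,90:240],(600,440),interpolation=cv2.INTER_CUBIC)
cv2.imwrite("pics/ctop.png",a)
cv2.imwrite("pics/cscene.png",cv2.resize(s[170:300,240:430],(760,520),interpolation=cv2.INTER_CUBIC))
cv2.imwrite("pics/ccar.png",cv2.resize(t[135:245,330:445],(575,550),interpolation=cv2.INTER_CUBIC))
E
```

```text
top cam [0.43169672 0.07191703 1.06856317]
top red [153.2 226.5] (143, 218, 21, 18) 265.5 z37 [0.4684 0.2868] z38..75 [0.467 0.279]
top red [365.  175.1] (350, 160, 31, 31) 720.5 z37 [ 0.5894 -0.1634] z38..75 [ 0.5836 -0.1548]
top red [127.1  85.7] (110, 74, 35, 24) 326.0 z37 [0.7754 0.3583] z38..75 [0.7629 0.3479]
top blue [176.2 331. ] (171, 326, 11, 11) 37.5 z37 [0.2515 0.2301] z38..75 [0.2581 0.2244]
top blue [195.  299.3] (192, 296, 7, 8) 30.5 z37 [0.3182 0.1928] z38..75 [0.3223 0.1884]
top blue [415.8 202.5] (400, 188, 32, 30) 709.0 z37 [ 0.5327 -0.2733] z38..75 [ 0.529  -0.2608]
top blue [162.1 158.9] (153, 150, 20, 18) 234.5 z37 [0.6142 0.2738] z38..75 [0.6075 0.2665]
top purple [114.4 229.4] (105, 221, 21, 18) 224.5 z37 [0.4603 0.3694] z38..75 [0.4593 0.3586]
top purple [203.  201.2] (194, 192, 19, 19) 235.0 z37 [0.5249 0.1826] z38..75 [0.5215 0.1785]
top green [377.1 214. ] (362, 199, 31, 31) 697.0 z37 [ 0.5061 -0.1895] z38..75 [ 0.5034 -0.18  ]
top yellow [503.1 238.6] (491, 217, 21, 49) 333.0 z37 [ 0.4589 -0.4641] z38..75 [ 0.4579 -0.4446]
top yellow [485.7 214. ] (480, 2
[... 934 characters left out ...]
38..75 [0.3382 0.2927]
scene blue [379.1 206. ] (372, 195, 17, 20) 51.0 z37 [0.3627 0.2392] z38..75 [0.4074 0.2712]
scene blue [182.9 140.1] (170, 131, 26, 20) 329.0 z37 [ 0.5441 -0.2551] z38..75 [ 0.5771 -0.1912]
scene purple [395.3 254.8] (385, 234, 24, 44) 638.5 z37 [0.4556 0.3598] z38..75 [0.4942 0.3839]
scene purple [302.4 219.6] (293, 201, 20, 39) 577.0 z37 [0.5213 0.179 ] z38..75 [0.5557 0.2149]
scene green [208.2 143.6] (195, 125, 27, 37) 545.0 z37 [ 0.5025 -0.2005] z38..75 [ 0.5381 -0.1401]
scene green [289.6   6.2] (284, 0, 12, 19) 38.0 z37 [-0.6024 -1.1931] z38..75 [-0.4953 -1.0684]
scene yellow [158.3 147.6] (145, 129, 29, 37) 639.0 z37 [ 0.6129 -0.2569] z38..75 [ 0.6414 -0.1928]
```

View pics/cscene.png

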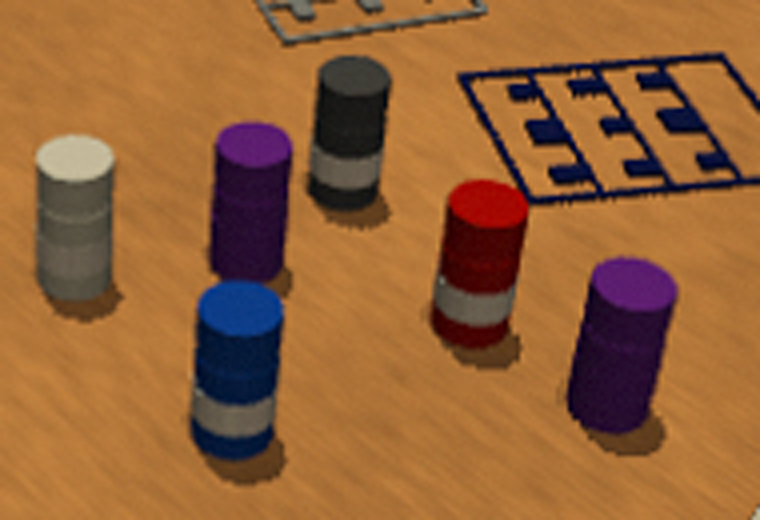

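View pics/ctop.png

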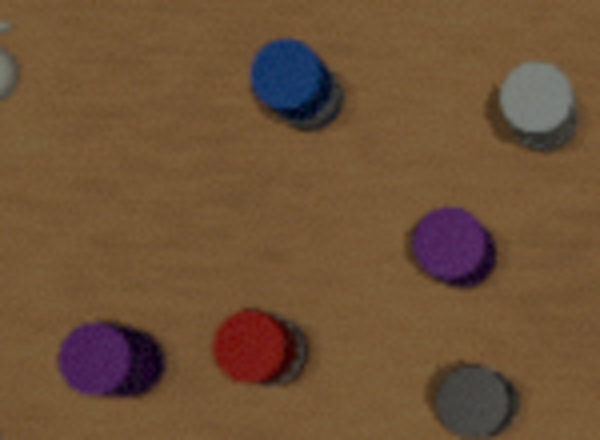

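View pics/ccar.png

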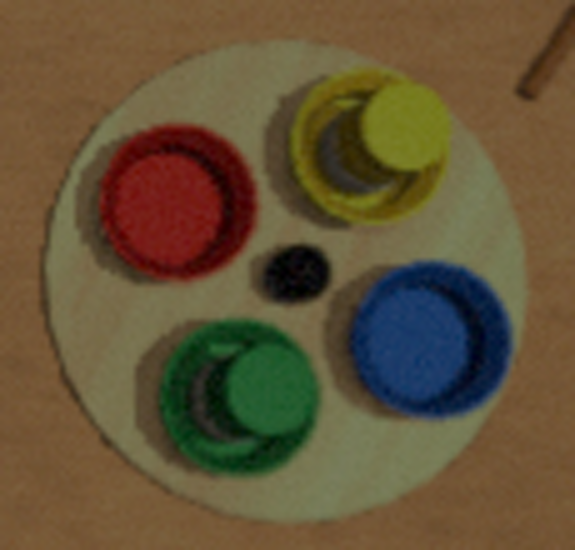

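```bash
python3 - <<'E'
from h import *
T=pickle.load(open("top0.pkl","rb"));S=pickle.load(open("scene0.pkl","rb"))
# pots: top: lid by brightness ; scene: hull of union
h=cv2.cvtColor(T["frame"],cv2.COLOR_BGR2HSV)
for col,(x,y) in dict(red=(153,226),blue=(162,159)).items():
    b=[c for c in blobs(T,col) if abs(cen(c)-[x,y]).max()<6][0]
    m=np.zeros(h.shape[:2],np.uint8);cv2.drawContours(m,[b],-1,1,-1)
    V=h[:,:,2];vals=V[m>0];th,_=cv2.threshold(vals.reshape(-1,1),0,255,cv2.THRESH_OTSU)
    mm=((V>th)&(m>0)).astype(np.uint8);mm=cv2.morphologyEx(mm,cv2.MORPH_OPEN,np.ones((3,3)))
    c=max(cv2.findContours(mm,0,1)[0],key=cv2.contourArea);(u,r)=cv2.minEnclosingCircle(c);uc=cen(c)
    print(col,"lid th",th,u,r,uc,cv2.contourArea(c),"->",cast(T,uc,.075)[:2].round(4))
sc={}
for col,(x,y) in dict(red=(360,236),blue=(299,262)).items():
    cs=[c for c in blobs(S,col) if abs(cen(c)-[x,y]).max()<22]
    H=cv2.convexHull(np.vstack(cs));u=cen(H);print(col,len(cs),"scene",u,cast(S,u,.0375)[:2].round(4))
    # lid in scene
    m=np.zeros(h.shape[:2],np.uint8);cv2.drawContours(m,cs,-1,1,-1)
    V=cv2.cvtColor(S["frame"],cv2.COLOR_BGR2HSV)[:,:,2];th,_=cv2.threshold(V[m>0].reshape(-1,1),0,255,cv2.THRESH_OTSU)
    mm=((V>th)&(m>0)).astype(np.uint8)
    c=max(cv2.findContours(mm,0,1)[0],key=cv2.contourArea);uc=cen(c);print(" scene lid",uc,cast(S,uc,.075)[:2].round(4))
# overlay
def ring(d,img,c,z,r,k=4):
    a=np.linspace(0,2*np.pi,60);P=np.c_[c[0]+r*np.cos(a),c[1]+r*np.sin(a),np.full(60,z)]
    cv2.polylines(img,[((proj(d,P)+.5)*k-.5).round().astype(int)],True,(255,255,255),1)
rc=np.array([.5894,-.1634]);bc=np.array([.5327,-.2733]);ce=(rc+bc)/2
for n,d,(x0,y0,x1,y1) in(("t",T,(335,135,440,240)),("s",S,(135,110,235,190))):
    k=5;im=cv2.resize(d["frame"],None,fx=k,fy=k,interpolation=cv2.INTER_CUBIC)
    for c in(rc,bc): ring(d,im,c,.038,.032,k);ring(d,im,c,.012,.026,k)
    ring(d,im,ce,.043,.003,k);ring(d,im,ce,.006,.108,k)
    cv2.imwrite(f"pics/ov{n}.png",im[y0*k:y1*k,x0*k:x1*k])
E
```

```text
red lid th 85.0 (152.0, 226.34375) 8.884393692016602 [151.97640118 226.23893805] 221.0 -> [0.4676 0.2815]
blue lid th 70.0 (161.11289978027344, 158.27420043945312) 8.539814949035645 [161.02704853 158.20445505] 204.0 -> [0.609  0.2688]
red 2 scene [359.43277592 235.24503902] [0.4664 0.2813]
 scene lid [361.67655786 220.54401583] [0.4691 0.2831]
blue 2 scene [298.77017115 261.69845151] [0.6082 0.2683]
 scene lid [299.65396825 246.66587302] [0.6106 0.2703]
```

View pics/ovt.png

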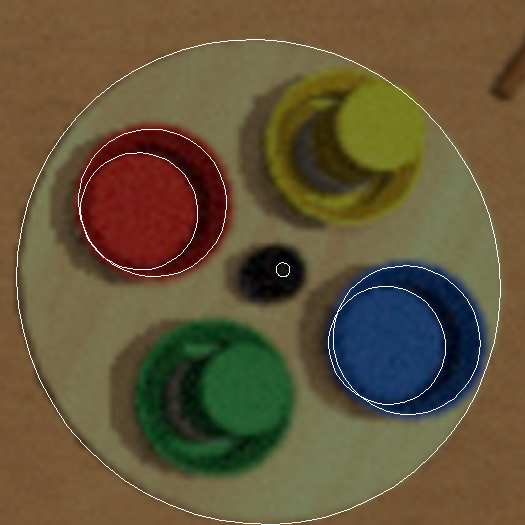

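View pics/ovs.png

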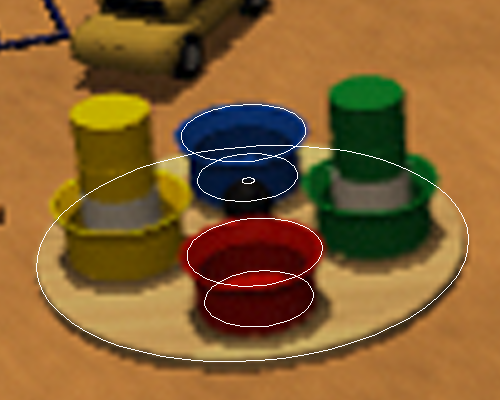

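```bash
cat >> h.py <<'E'
from scipy.spatial.transform import Rotation as Ro
def go(*targets):
    """targets: (x,y,z,jaw yaw deg of tool z axis or None keep) -> shift/turn in current tool frame"""
    from bench import r
    o=r.get_obs();p=np.array(o["tcp_pos"]);R=Ro.from_rotvec(o["orientation"]);M=R.as_matrix()
    yaw=np.degrees(np.arctan2(M[1,2],M[0,2]))
    print("t",round(o["clock"],2),"tcp",p.round(4),"yaw",round(yaw,1),"ydir",M[:,1].round(3),"w",round(o["grip_width"]*1e3,1),"F",np.round(o["contact_force"],1),"j",np.round(o["joints"],2))
    for x,y,z,w in targets:
        s=M.T@(np.array([x,y,z])-p)*1e3
        w=yaw if w is None else w
        w0=w; w=min((w0,w0+180,w0-180,w0+360),key=lambda a:abs(a-yaw)) if WRAP else w0
        a=np.radians(w);zt=np.array([np.cos(a),np.sin(a),0]);yt=np.array([0,0,-1.]);xt=np.cross(yt,zt)
        N=np.c_[xt,yt,zt];rv=np.degrees(Ro.from_matrix(M.T@N).as_rotvec())
        print((x,y,z,round(w,1)),"->",s.round(0),rv.round(1),"dist",np.linalg.norm(s).round(0))
WRAP=True
E
python3 - <<'E'
from h import *
T=pickle.load(open("top0.pkl","rb"));S=pickle.load(open("scene0.pkl","rb"))
print(proj(T,[.165,-.655,.231]),proj(S,[.165,-.655,.231]),proj(S,[0,0,0]))
go((.4675,.282,.2,0),(.50,-.40,.24,None),(.60,0,.24,None))
E
```

```text
[[662.11686876 404.87971599]] [[218.68732314   9.09781118]] [[398.49964048 132.48177367]]
t 0.1 tcp [ 0.1648 -0.654   0.2304] yaw -75.9 ydir [-0.001  0.002 -1.   ] w 85.4 F [ 1.1 -0.3 -0. ] j [ 1.22  0.48  0.02  1.56 -0.01  1.11 -0.08]
(0.4675, 0.282, 0.2, 0) -> [-522.   32. -834.] [  0.1 -75.9  -0.1] dist 984.0
(0.5, -0.4, 0.24, np.float64(-75.9)) -> [-387.   -9. -164.] [0.1 0.  0. ] dist 421.0
(0.6, 0, 0.24, np.float64(-75.9)) -> [-582.   -9. -528.] [0.1 0.  0. ] dist 786.0
```

```bash
python3 - <<'E'
from h import *
S=pickle.load(open("scene0.pkl","rb"))
for u in((175,66),(190,66),(222,52),(255,48),(202,100),(240,5)): print(u,cast(S,u,0).round(3))
cv2.imwrite("pics/cback.png",cv2.resize(S["frame"][0:110,130:320],(760,440),interpolation=cv2.INTER_CUBIC))
E
```

```text
(175, 66) [ 0.242 -0.851  0.   ]
(190, 66) [ 0.197 -0.818  0.   ]
(222, 52) [ 0.01  -0.884  0.   ]
(255, 48) [-0.127 -0.847  0.   ]
(202, 100) [ 0.327 -0.52   0.   ]
(240, 5) [-0.509 -1.495  0.   ]
```

View pics/cback.png

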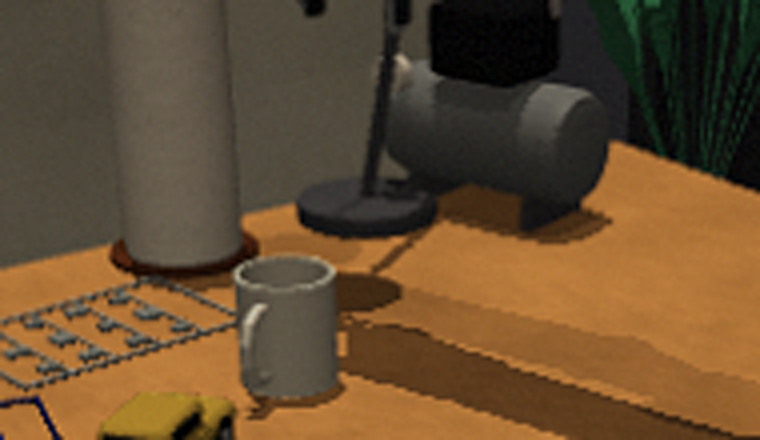

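```bash
python3 - <<'E'
from h import *
WRAP=False
import h;h.WRAP=False
go((.36,-.51,.24,-54))
E
```

```text
t 0.1 tcp [ 0.1648 -0.654   0.2304] yaw -75.9 ydir [-0.001  0.002 -1.   ] w 85.4 F [ 1.1 -0.3 -0. ] j [ 1.22  0.48  0.02  1.56 -0.01  1.11 -0.08]
(0.36, -0.51, 0.24, -54) -> [-225.   -9.  -92.] [  0.1 -21.9  -0. ] dist 243.0
```

>>> drive_tool:
  series:
    - [-45,-2,-18,0,-4,0,85]
    - [-90,-4,-36,0,-9,0,85]
    - [-135,-6,-54,0,-13,0,85]
    - [-180,-8,-72,0,-18,0,85]
    - [-225,-9,-92,0,-22,0,85]

```text
clock: 0.6
tcp_pos: [0.3617, -0.5086, 0.2394]
orientation: [-0.61, 1.86, -1.856]
contact_force: [0.9, 0.2, -0.2]
grip_width: 0.0849
```

```bash
python3 - <<'E'
import h;h.WRAP=False
h.go((.49,-.31,.24,-32))
E
```

```text
t 0.6 tcp [ 0.3617 -0.5086  0.2394] yaw -53.7 ydir [-0.001  0.002 -1.   ] w 84.9 F [ 0.9  0.2 -0.2] j [ 0.95  0.39 -0.13  1.67  0.06  1.09 -0.13]
(0.49, -0.31, 0.24, -32) -> [-221.   -0.  -84.] [  0.1 -21.7  -0. ] dist 236.0
```

>>> drive_tool:
  series:
    - [-45,0,-17,0,-4,0,85]
    - [-90,0,-34,0,-9,0,85]
    - [-135,0,-51,0,-13,0,85]
    - [-180,0,-68,0,-18,0,85]
    - [-221,0,-84,0,-22,0,85]

```text
clock: 1.1
tcp_pos: [0.4909, -0.3076, 0.2395]
orientation: [-0.897, 1.603, -1.599]
contact_force: [0.1, -0.2, 0.3]
grip_width: 0.0851
```

```bash
python3 - <<'E'
import h;h.WRAP=False
h.go((.565,-.08,.24,-10))
E
```

```text
t 1.1 tcp [ 0.4909 -0.3076  0.2395] yaw -31.4 ydir [-0.001  0.002 -1.   ] w 85.1 F [ 0.1 -0.2  0.3] j [ 0.69  0.33 -0.3   1.76  0.11  1.06 -0.19]
(0.565, -0.08, 0.24, -10) -> [-233.   -0.  -55.] [  0.1 -21.4  -0.1] dist 239.0
```

>>> drive_tool:
  series:
    - [-47,0,-11,0,-4,0,85]
    - [-94,0,-22,0,-9,0,85]
    - [-140,0,-33,0,-13,0,85]
    - [-187,0,-44,0,-17,0,85]
    - [-233,0,-55,0,-21,0,85]

```text
clock: 1.6
tcp_pos: [0.5655, -0.0783, 0.2397]
orientation: [-1.119, 1.342, -1.338]
contact_force: [0.9, -0.2, -0.1]
grip_width: 0.085
```

```bash
python3 - <<'E'
import h;h.WRAP=False
h.go((.53,.14,.22,8),(.4675,.282,.16,15))
E
```

```text
t 1.6 tcp [ 0.5655 -0.0783  0.2397] yaw -10.3 ydir [-0.001  0.002 -1.   ] w 85.0 F [ 0.9 -0.2 -0.1] j [ 0.4   0.34 -0.47  1.77  0.17  1.07 -0.3 ]
(0.53, 0.14, 0.22, 8) -> [-208.   20.  -74.] [  0.1 -18.3  -0.1] dist 222.0
(0.4675, 0.282, 0.16, 15) -> [-337.   81. -161.] [  0.1 -25.3  -0.1] dist 382.0
```

>>> drive_tool:
  series:
    - [-42,4,-15,0,-4,0,85]
    - [-84,8,-30,0,-8,0,85]
    - [-126,12,-45,0,-12,0,85]
    - [-168,16,-60,0,-15,0,85]
    - [-208,20,-74,0,-18,0,85]

```text
clock: 2.1
tcp_pos: [0.5289, 0.1414, 0.2198]
orientation: [-1.271, 1.11, -1.105]
contact_force: [-0.1, 0.3, -0.1]
grip_width: 0.0846
```

```bash
python3 - <<'E'
import h;h.WRAP=False
h.go((.4675,.282,.13,15))
E
```

```text
t 2.1 tcp [0.5289 0.1414 0.2198] yaw 7.9 ydir [-0.002  0.002 -1.   ] w 84.6 F [-0.1  0.3 -0.1] j [ 0.13  0.34 -0.62  1.84  0.23  1.03 -0.44]
(0.4675, 0.282, 0.13, 15) -> [-148.   90.  -42.] [ 0.1 -7.1 -0.1] dist 178.0
```

>>> drive_tool:
  series:
    - [-37,20,-11,0,-2,0,85]
    - [-75,40,-22,0,-4,0,85]
    - [-112,60,-33,0,-6,0,85]
    - [-148,80,-42,0,-7,0,85]
    - [-148,90,-42,0,-7,0,85]

```text
clock: 2.6
tcp_pos: [0.463, 0.2877, 0.1289]
orientation: [-1.324, 1.015, -1.004]
contact_force: [-0.8, 0.7, -0.1]
grip_width: 0.0855
```

```bash
python3 - <<'E'
from h import *
import h;h.WRAP=False
h.go((.4675,.282,.037,15))
from bench import r
for n in("scene","top"):
    d=r.grab_frame(n);pickle.dump(d,open(n+"1.pkl","wb"))
    cv2.imwrite(f"pics/{n}1.png",cv2.resize(d["frame"][130:320,60:320] if n=="top" else d["frame"][120:310,200:460],(780,570)))
E
```

```text
t 2.6 tcp [0.463  0.2877 0.1289] yaw 15.4 ydir [-0.005  0.004 -1.   ] w 85.5 F [-0.8  0.7 -0.1] j [-0.15  0.47 -0.65  1.93  0.36  0.86 -0.72]
(0.4675, 0.282, 0.037, 15) -> [ 7. 92.  3.] [ 0.2  0.4 -0.3] dist 92.0
```

View pics/scene1.png

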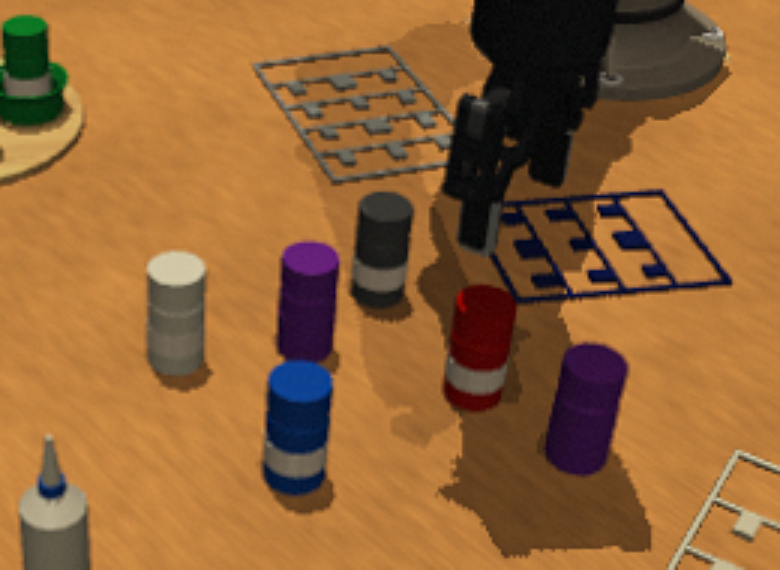

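View pics/top1.png

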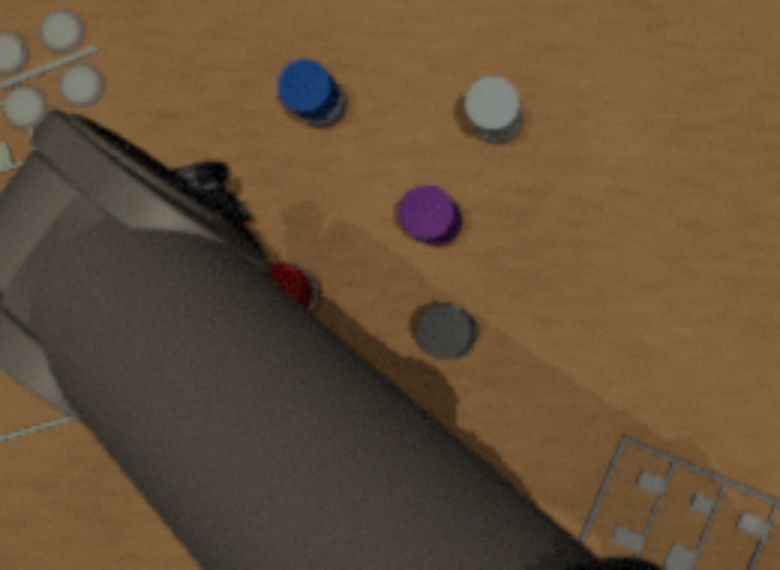

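```bash
python3 - <<'E'
from h import *
d=pickle.load(open("scene1.pkl","rb"))
import math
p=np.array([.463,.2877,.1289+.010]);z=np.array([math.cos(.269),math.sin(.269),0])
u=proj(d,[p,p+.0427*z,p-.0427*z,[.463,.2877,.129]]);print(u,(u-[200,120])*3)
h.go((.4675,.282,.037,15)) if 0 else go((.4675,.282,.037,15))
E
```

```text
[[370.563085   192.03172162]
 [359.28628248 202.93871254]
 [381.10856348 181.82254997]
 [369.79929153 196.6111351 ]] [[511.68925501 216.09516486]
 [477.85884743 248.81613763]
 [543.32569045 185.46764991]
 [509.39787458 229.83340529]]
t 2.7 tcp [0.4655 0.2823 0.1285] yaw 15.0 ydir [-0.005  0.    -1.   ] w 84.9 F [ 0.2 -0.8  0.2] j [-0.15  0.47 -0.64  1.93  0.36  0.87 -0.71]
(0.4675, 0.282, 0.037, 15) -> [ 1. 91.  2.] [ 0.3 -0.  -0.1] dist 92.0
```

>>> drive_tool:
  series:
    - [0,20,2,0,0,0,85]
    - [0,45,2,0,0,0,85]
    - [0,70,2,0,0,0,85]
    - [0,92,2,0,0,0,85]
    - [0,92,2,0,0,0,85]

```text
clock: 3.2
tcp_pos: [0.4666, 0.2798, 0.0345]
orientation: [-1.328, 1.021, -1.014]
contact_force: [-0.1, -1.2, 0.5]
grip_width: 0.0854
```

```bash
python3 - <<'E'
from h import *
go((.4675,.282,.037,15))
E
```

```text
t 3.2 tcp [0.4666 0.2798 0.0345] yaw 14.8 ydir [-0.008 -0.003 -1.   ] w 85.4 F [-0.1 -1.2  0.5] j [-0.22  0.6  -0.56  1.98  0.48  0.7  -0.81]
(0.4675, 0.282, 0.037, 15) -> [-2. -3.  1.] [ 0.5 -0.2  0.1] dist 3.0
```

>>> drive_tool:
  series:
    - [-2,-3,1,0.4,0,0,85]
    - [-2,-3,1,0.4,0,0,60]
    - [-2,-3,1,0.4,0,0,40]
    - [-2,-3,1,0.4,0,0,30]
    - [-2,-3,1,0.4,0,0,30]
  squeeze: 35

```text
clock: 3.7
tcp_pos: [0.4674, 0.2823, 0.0383]
orientation: [-1.322, 1.016, -1.017]
contact_force: [-0.8, -0.4, 5.7]
grip_width: 0.037
```

>>> drive_tool:
  series:
    - [0,0,0,0,0,0,30]
    - [0,0,0,0,0,0,30]
    - [0,0,0,0,0,0,30]
  squeeze: 35

```text
clock: 4.0
tcp_pos: [0.4675, 0.2824, 0.0384]
orientation: [-1.322, 1.016, -1.017]
contact_force: [0.3, -0.8, 1.4]
grip_width: 0.0372
```

```bash
python3 - <<'E'
from h import *
go((.4675,.282,.15,15))
E
```

```text
t 4.0 tcp [0.4675 0.2824 0.0384] yaw 14.8 ydir [-0.    -0.001 -1.   ] w 37.2 F [ 0.3 -0.8  1.4] j [-0.22  0.6  -0.56  1.98  0.48  0.7  -0.82]
(0.4675, 0.282, 0.15, 15) -> [   0. -112.   -0.] [ 0.  -0.2  0.1] dist 112.0
```

>>> drive_tool:
  series:
    - [0,-15,0,0,0,0,30]
    - [0,-40,0,0,0,0,30]
    - [0,-75,0,0,0,0,30]
    - [0,-105,0,0,0,0,30]
    - [0,-135,0,0,0,0,30]

```text
clock: 4.5
tcp_pos: [0.4672, 0.2826, 0.1755]
orientation: [-1.321, 1.016, -1.017]
contact_force: [1.7, -0.0, -1.0]
grip_width: 0.037
```

```bash
python3 - <<'E'
import h;h.WRAP=False
h.go((.55,.1,.18,0),(.589,-.1645,.18,-15))
E
```

```text
t 4.5 tcp [0.4672 0.2826 0.1755] yaw 14.9 ydir [ 0.    -0.001 -1.   ] w 37.0 F [ 1.7 -0.  -1. ] j [-0.12  0.41 -0.67  1.89  0.31  0.95 -0.68]
(0.55, 0.1, 0.18, 0) -> [198.  -4.  33.] [ 0.  14.9  0. ] dist 201.0
(0.589, -0.1645, 0.18, -15) -> [463.  -4.   3.] [-0.  29.9  0. ] dist 463.0
```

>>> drive_tool:
  series:
    - [25,-1,4,0,2,0,30]
    - [65,-2,11,0,5,0,30]
    - [110,-3,18,0,8,0,30]
    - [155,-4,26,0,12,0,30]
    - [198,-4,33,0,15,0,30]

```text
clock: 5.0
tcp_pos: [0.5505, 0.0979, 0.1809]
orientation: [-1.207, 1.212, -1.214]
contact_force: [1.3, -0.2, 0.5]
grip_width: 0.0372
```

```bash
python3 - <<'E'
import h;h.WRAP=False
h.go((.589,-.1645,.18,-15))
E
```

```text
t 5.0 tcp [0.5505 0.0979 0.1809] yaw -0.3 ydir [ 0.001 -0.001 -1.   ] w 37.2 F [ 1.3 -0.2  0.5] j [ 0.16  0.4  -0.56  1.86  0.25  0.96 -0.52]
(0.589, -0.1645, 0.18, -15) -> [262.   1.  40.] [-0.1 14.7  0. ] dist 265.0
```

>>> drive_tool:
  series:
    - [48,0,8,0,3,0,30]
    - [96,0,15,0,6,0,30]
    - [144,0,22,0,9,0,30]
    - [190,0,30,0,12,0,30]
    - [232,1,36,0,14,0,30]

```text
clock: 5.5
tcp_pos: [0.5855, -0.1367, 0.1813]
orientation: [-1.078, 1.39, -1.394]
contact_force: [0.1, -0.4, -0.8]
grip_width: 0.0375
```

>>> drive_tool:
  series:
    - [20,0,2,0,1,0,30]
    - [28,0,3,0,1,0,30]
    - [28,0,3,0,1,0,30]

```text
clock: 5.8
tcp_pos: [0.581, -0.1645, 0.1817]
orientation: [-1.068, 1.403, -1.406]
contact_force: [-0.9, 1.4, -0.2]
grip_width: 0.0373
```

```bash
python3 - <<'E'
from h import *
from bench import r
for n in("scene","top"):
    d=r.grab_frame(n);pickle.dump(d,open(n+"2.pkl","wb"))
    cv2.imwrite(f"pics/{n}2.png",cv2.resize(d["frame"][110:270,310:510] if n=="top" else d["frame"][60:220,100:300],(750,600)))
go((.589,-.1645,.1,-15))
E
```

```text
t 5.9 tcp [ 0.5815 -0.1618  0.1816] yaw -15.2 ydir [ 0.002  0.001 -1.   ] w 36.9 F [-0.8  0.9 -0.4] j [ 0.49  0.44 -0.42  1.76  0.21  0.98 -0.28]
(0.589, -0.1645, 0.1, -15) -> [ 1. 82.  8.] [-0.1 -0.2 -0.1] dist 82.0
```

View pics/scene2.png

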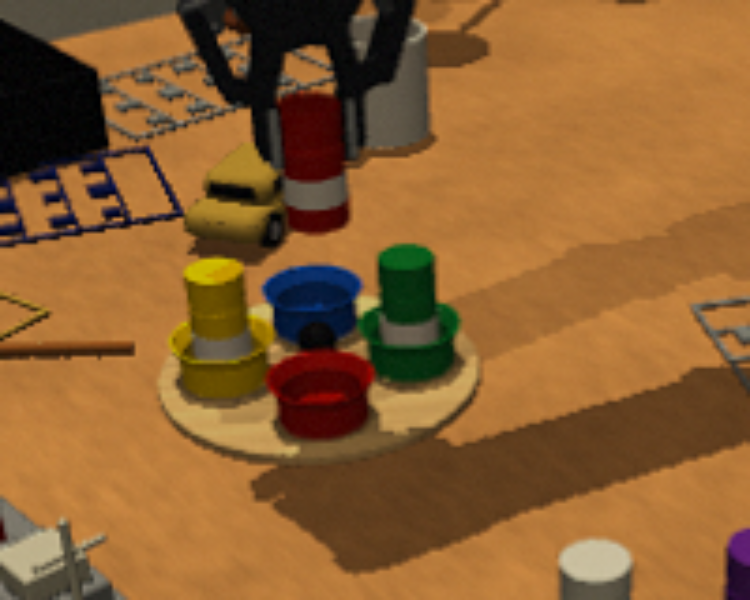

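View pics/top2.png

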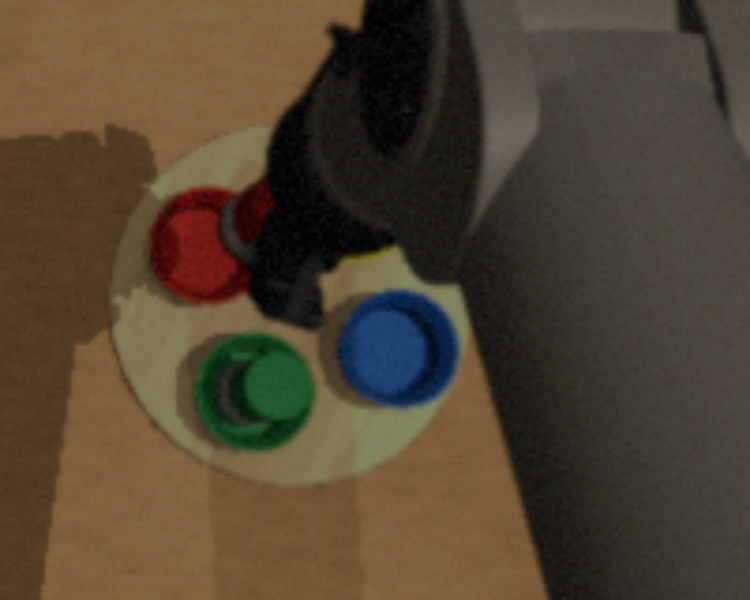

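>>> drive_tool:
  series:
    - [1,15,8,0,0,0,30]
    - [1,35,8,0,0,0,30]
    - [1,55,8,0,0,0,30]
    - [1,72,8,0,0,0,30]
    - [1,77,8,0,0,0,30]

```text
clock: 6.4
tcp_pos: [0.5881, -0.1626, 0.1017]
orientation: [-1.073, 1.403, -1.398]
contact_force: [-1.4, 0.6, -0.3]
grip_width: 0.0372
```

```bash
python3 - <<'E'
from h import *
from bench import r
d=r.grab_frame("scene");pickle.dump(d,open("scene3.pkl","wb"))
cv2.imwrite("pics/scene3.png",cv2.resize(d["frame"][90:200,120:260],(764,600),interpolation=cv2.INTER_CUBIC))
go((.589,-.1645,.0525,-15))
E
```

```text
t 6.45 tcp [ 0.5883 -0.1628  0.1021] yaw -15.1 ydir [-0.001  0.002 -1.   ] w 37.2 F [-0.3 -0.1 -1.5] j [ 0.46  0.55 -0.39  1.8   0.27  0.85 -0.32]
(0.589, -0.1645, 0.0525, -15) -> [ 2. 50.  1.] [ 0.1 -0.1 -0.1] dist 50.0
```

View pics/scene3.png

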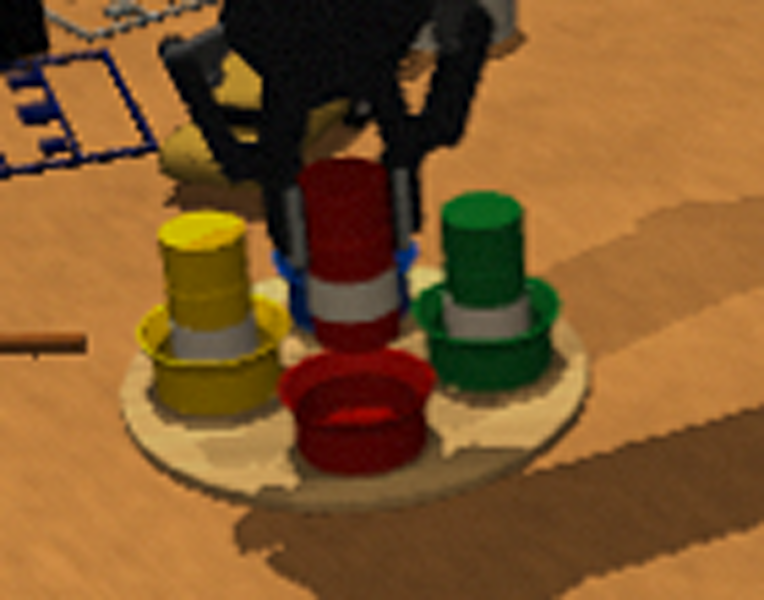

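>>> drive_tool:
  series:
    - [2,6,1,0,0,0,30]
    - [2,18,1,0,0,0,30]
    - [2,30,1,0,0,0,30]
    - [2,38,1,0,0,0,30]
    - [2,44,1,0,0,0,30]

```text
clock: 6.95
tcp_pos: [0.5883, -0.1649, 0.057]
orientation: [-1.073, 1.403, -1.398]
contact_force: [0.5, -0.4, -1.0]
grip_width: 0.0366
```

```bash
python3 - <<'E'
from h import *
go((.589,-.1645,.0505,-15))
E
```

```text
t 6.95 tcp [ 0.5883 -0.1649  0.057 ] yaw -15.1 ydir [-0.002  0.003 -1.   ] w 36.6 F [ 0.5 -0.4 -1. ] j [ 0.45  0.61 -0.37  1.82  0.3   0.77 -0.34]
(0.589, -0.1645, 0.0505, -15) -> [-1.  7.  1.] [ 0.2 -0.1 -0.1] dist 7.0
```

>>> drive_tool:
  series:
    - [0,2,1,0,0,0,30]
    - [0,4,1,0,0,0,30]
    - [0,5,1,0,0,0,30]
    - [0,6,1,0,0,0,30]
    - [0,6.5,1,0,0,0,30]

```text
clock: 7.45
tcp_pos: [0.5894, -0.1652, 0.0507]
orientation: [-1.073, 1.403, -1.398]
contact_force: [-0.5, -0.1, -1.1]
grip_width: 0.0365
```

>>> drive_tool:
  series:
    - [0,0.5,0,0,0,0,30]
    - [0,1,0,0,0,0,30]
    - [0,1,0,0,0,0,30]

```text
clock: 7.75
tcp_pos: [0.5895, -0.1652, 0.0504]
orientation: [-1.073, 1.403, -1.398]
contact_force: [-1.6, -0.4, 5.2]
grip_width: 0.037
```

>>> drive_tool:
  series:
    - [0,-0.5,0,0,0,0,42]
    - [0,-0.5,0,0,0,0,50]
    - [0,-0.5,0,0,0,0,60]
    - [0,-0.5,0,0,0,0,60]
    - [0,-0.5,0,0,0,0,60]

```text
clock: 8.25
tcp_pos: [0.5895, -0.1653, 0.0508]
orientation: [-1.073, 1.403, -1.398]
contact_force: [0.3, -0.7, -0.5]
grip_width: 0.0596
```

>>> drive_tool:
  series:
    - [0,-15,0,0,0,0,60]
    - [0,-40,0,0,0,0,60]
    - [0,-80,0,0,0,0,60]
    - [0,-120,0,0,0,0,70]
    - [0,-150,0,0,0,0,85]

```text
clock: 8.75
tcp_pos: [0.5905, -0.1654, 0.2047]
orientation: [-1.071, 1.4, -1.4]
contact_force: [0.9, -0.1, 0.2]
grip_width: 0.0823
```

```bash
python3 - <<'E'
from h import *
from bench import r
d=r.grab_frame("scene");pickle.dump(d,open("scene4.pkl","wb"))
cv2.imwrite("pics/scene4.png",cv2.resize(d["frame"][90:200,120:260],(764,600),interpolation=cv2.INTER_CUBIC))
import h;h.WRAP=False
go((.62,.05,.2,5),(.609,.269,.17,20))
E
```

```text
t 8.8 tcp [ 0.593  -0.1658  0.2096] yaw -15.1 ydir [ 0.009 -0.    -1.   ] w 84.7 F [ 2.3 -0.3  2.7] j [ 0.49  0.43 -0.42  1.71  0.2   1.04 -0.26]
(0.62, 0.05, 0.2, 5) -> [-215.   10.  -30.] [ -0.5 -20.1  -0. ] dist 218.0
(0.609, 0.269, 0.17, 20) -> [-424.   40.  -98.] [ -0.5 -35.1   0. ] dist 437.0
```

View pics/scene4.png

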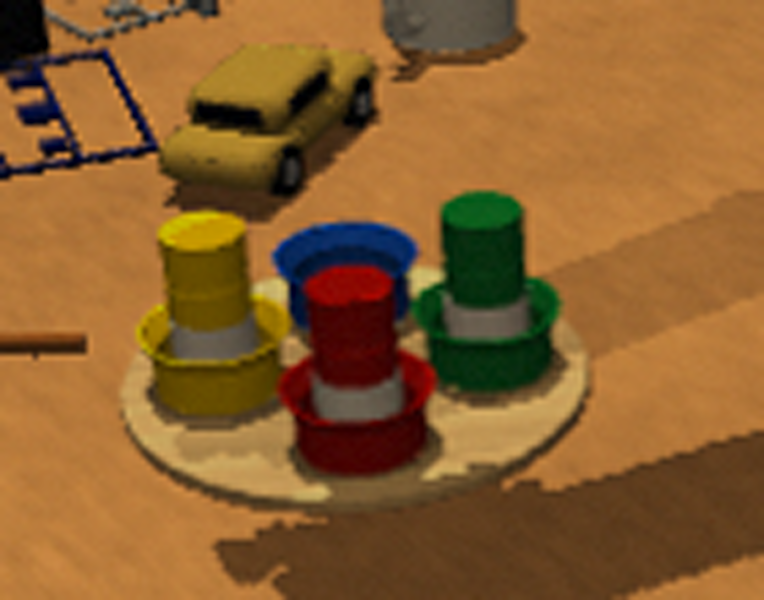

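The red pot stands upright in its cup (lid at about (185,142) in the full frame). The blue pot is next.

>>> drive_tool:
  series:
    - [-43,2,-6,0,-4,0,85]
    - [-86,4,-12,0,-8,0,85]
    - [-129,6,-18,0,-12,0,85]
    - [-172,8,-24,0,-16,0,85]
    - [-215,10,-30,-0.5,-20,0,85]

```text
clock: 9.3
tcp_pos: [0.6201, 0.0513, 0.2009]
orientation: [-1.249, 1.143, -1.144]
contact_force: [0.4, 0.3, 0.4]
grip_width: 0.0848
```

```bash
python3 - <<'E'
import h;h.WRAP=False
h.go((.609,.269,.14,20))
E
```

```text
t 9.3 tcp [0.6201 0.0513 0.2009] yaw 5.1 ydir [ 0.001  0.    -1.   ] w 84.8 F [0.4 0.3 0.4] j [ 0.22  0.48 -0.54  1.69  0.28  1.05 -0.32]
(0.609, 0.269, 0.14, 20) -> [-218.   61.    8.] [ -0.1 -14.9  -0. ] dist 226.0
```

>>> drive_tool:
  series:
    - [-48,5,2,0,-3,0,85]
    - [-96,15,4,0,-7,0,85]
    - [-144,28,6,0,-11,0,85]
    - [-188,44,8,0,-14,0,85]
    - [-218,61,8,0,-15,0,85]

```text
clock: 9.8
tcp_pos: [0.6081, 0.2735, 0.1408]
orientation: [-1.353, 0.943, -0.943]
contact_force: [0.1, -0.2, 0.1]
grip_width: 0.0852
```

```bash
python3 - <<'E'
from h import *
from bench import r
d=r.grab_frame("scene")
cv2.imwrite("pics/scene5.png",cv2.resize(d["frame"][150:310,220:420],(750,600),interpolation=cv2.INTER_CUBIC))
go((.609,.269,.0375,20))
E
```

```text
t 9.85 tcp [0.6047 0.2782 0.1378] yaw 20.7 ydir [-0.003  0.005 -1.   ] w 85.0 F [-1.8  4.7 -0.5] j [-0.11  0.63 -0.6   1.63  0.4   1.01 -0.47]
(0.609, 0.269, 0.0375, 20) -> [ 11. 100.   1.] [ 0.   0.7 -0.3] dist 101.0
```

View pics/scene5.png

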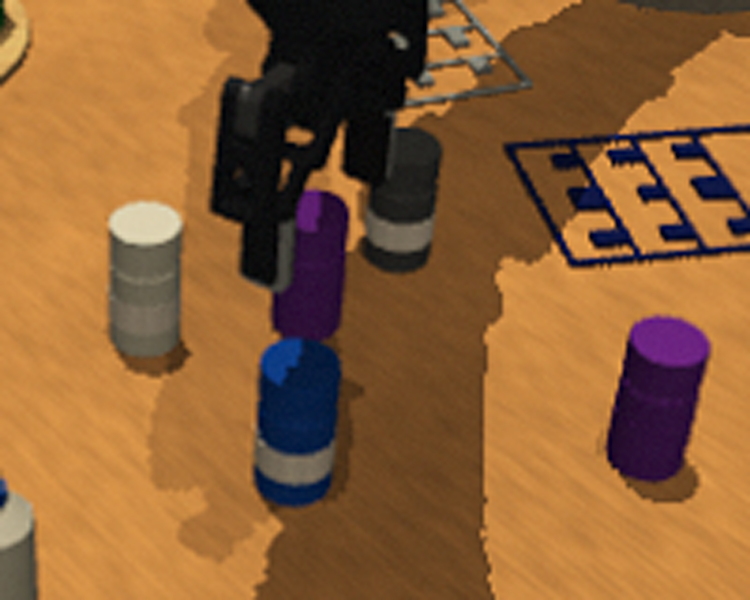

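>>> drive_tool:
  series:
    - [11,10,1,0,0.7,0,85]
    - [11,25,1,0,0.7,0,85]
    - [11,28,1,0,0.7,0,85]
    - [11,28,1,0,0.7,0,85]

```text
clock: 10.25
tcp_pos: [0.6097, 0.2663, 0.1089]
orientation: [-1.353, 0.955, -0.946]
contact_force: [-0.2, -0.1, 0.3]
grip_width: 0.0851
```

```bash
python3 - <<'E'
from h import *
go((.609,.269,.0375,20))
E
```

```text
t 10.25 tcp [0.6097 0.2663 0.1089] yaw 19.8 ydir [-0.004  0.003 -1.   ] w 85.1 F [-0.2 -0.1  0.3] j [-0.1   0.66 -0.58  1.65  0.41  0.96 -0.48]
(0.609, 0.269, 0.0375, 20) -> [-2. 71.  0.] [ 0.1 -0.2 -0.3] dist 71.0
```

>>> drive_tool:
  series:
    - [-2,15,0,0,0,0,85]
    - [-2,38,0,0,0,0,85]
    - [-2,60,0,0,0,0,85]
    - [-2,70,0,0,0,0,85]
    - [-2,70,0,0,0,0,85]

```text
clock: 10.75
tcp_pos: [0.6078, 0.2675, 0.0372]
orientation: [-1.355, 0.956, -0.946]
contact_force: [-0.1, 0.1, -0.3]
grip_width: 0.0845
```

```bash
python3 - <<'E'
from h import *
go((.609,.269,.038,20))
E
```

```text
t 10.75 tcp [0.6078 0.2675 0.0372] yaw 19.8 ydir [-0.006  0.002 -1.   ] w 84.5 F [-0.1  0.1 -0.3] j [-0.13  0.74 -0.54  1.68  0.47  0.85 -0.53]
(0.609, 0.269, 0.038, 20) -> [-1. -1.  2.] [ 0.3 -0.2 -0.2] dist 2.0
```

>>> drive_tool:
  series:
    - [-1,-1,2,0.3,0,-0.2,70]
    - [-1,-1,2,0.3,0,-0.2,50]
    - [-1,-1,2,0.3,0,-0.2,40]
    - [-1,-1,2,0.3,0,-0.2,30]
    - [-1,-1,2,0.3,0,-0.2,30]
  squeeze: 35

```text
clock: 11.25
tcp_pos: [0.6099, 0.2696, 0.0392]
orientation: [-1.351, 0.95, -0.951]
contact_force: [-1.2, -1.1, 6.1]
grip_width: 0.0373
```

>>> drive_tool:
  series:
    - [0,0,0,0,0,0,30]
    - [0,0,0,0,0,0,30]
    - [0,0,0,0,0,0,30]

```text
clock: 11.55
tcp_pos: [0.61, 0.2695, 0.0393]
orientation: [-1.351, 0.95, -0.951]
contact_force: [-0.5, -0.3, 2.2]
grip_width: 0.0371
```

```bash
python3 - <<'E'
from h import *
go((.609,.269,.038,20))
E
```

```text
t 11.55 tcp [0.61   0.2695 0.0393] yaw 19.8 ydir [ 0.001  0.001 -1.   ] w 37.1 F [-0.5 -0.3  2.2] j [-0.14  0.74 -0.54  1.68  0.48  0.85 -0.53]
(0.609, 0.269, 0.038, 20) -> [ 0.  1. -1.] [-0.1 -0.2 -0. ] dist 2.0
```

>>> drive_tool:
  series:
    - [0,-15,0,0,0,0,30]
    - [0,-40,0,0,0,0,30]
    - [0,-75,0,0,0,0,30]
    - [0,-110,0,0,0,0,30]
    - [0,-145,0,0,0,0,30]

```text
clock: 12.05
tcp_pos: [0.6095, 0.2693, 0.1865]
orientation: [-1.351, 0.95, -0.951]
contact_force: [0.6, 0.1, -0.3]
grip_width: 0.0374
```

```bash
python3 - <<'E'
import h;h.WRAP=False
h.go((.61,.05,.195,5),(.5325,-.274,.19,-20))
E
```

```text
t 12.05 tcp [0.6095 0.2693 0.1865] yaw 19.8 ydir [ 0.001  0.002 -1.   ] w 37.4 F [ 0.6  0.1 -0.3] j [-0.09  0.58 -0.61  1.59  0.36  1.09 -0.45]
(0.61, 0.05, 0.195, 5) -> [206.  -9. -74.] [-0.1 14.8 -0.1] dist 219.0
(0.5325, -0.274, 0.19, -20) -> [ 485.   -4. -257.] [-0.1 39.8 -0.1] dist 549.0
```

>>> drive_tool:
  series:
    - [25,-3,-9,0,2,0,30]
    - [65,-5,-23,0,5,0,30]
    - [110,-7,-40,0,8,0,30]
    - [158,-8,-57,0,12,0,30]
    - [206,-9,-74,0,15,0,30]

```text
clock: 12.55
tcp_pos: [0.6094, 0.0506, 0.1962]
orientation: [-1.244, 1.147, -1.149]
contact_force: [0.8, -0.4, 0.7]
grip_width: 0.0374
```

```bash
python3 - <<'E'
import h;h.WRAP=False
h.go((.585,-.15,.195,-8),(.5325,-.274,.19,-20))
E
```

```text
t 12.55 tcp [0.6094 0.0506 0.1962] yaw 4.7 ydir [ 0.002  0.001 -1.   ] w 37.4 F [ 0.8 -0.4  0.7] j [ 0.23  0.46 -0.55  1.72  0.27  1.03 -0.33]
(0.585, -0.15, 0.195, -8) -> [198.   1. -41.] [-0.1 12.7 -0.1] dist 202.0
(0.5325, -0.274, 0.19, -20) -> [ 317.    6. -103.] [-0.1 24.7 -0.1] dist 334.0
```

>>> drive_tool:
  series:
    - [45,0,-9,0,3,0,30]
    - [90,0,-19,0,6,0,30]
    - [135,0,-28,0,9,0,30]
    - [180,0,-38,0,12,0,30]
    - [220,1,-50,0,15,0,30]

```text
clock: 13.05
tcp_pos: [0.5773, -0.1752, 0.1959]
orientation: [-1.114, 1.341, -1.343]
contact_force: [0.7, 1.1, -0.4]
grip_width: 0.037
```

```bash
python3 - <<'E'
import h;h.WRAP=False
h.go((.5325,-.274,.19,-20))
E
```

```text
t 13.05 tcp [ 0.5773 -0.1752  0.1959] yaw -10.5 ydir [ 0.003  0.001 -1.   ] w 37.0 F [ 0.7  1.1 -0.4] j [ 0.53  0.43 -0.44  1.75  0.21  1.01 -0.17]
(0.5325, -0.274, 0.19, -20) -> [105.   6. -26.] [-0.2  9.5 -0.1] dist 109.0
```

>>> drive_tool:
  series:
    - [40,2,-9,0,4,0,30]
    - [75,4,-18,0,8,0,30]
    - [97,6,-24,0,9,0,30]
    - [105,6,-26,0,9.5,0,30]
    - [105,6,-26,0,9.5,0,30]

```text
clock: 13.55
tcp_pos: [0.5323, -0.2744, 0.1902]
orientation: [-1.019, 1.46, -1.463]
contact_force: [-0.4, 1.1, -0.4]
grip_width: 0.0372
```

```bash
python3 - <<'E'
from h import *
go((.5325,-.274,.11,-20))
E
```

```text
t 13.55 tcp [ 0.5323 -0.2744  0.1902] yaw -20.1 ydir [ 0.004  0.001 -1.   ] w 37.2 F [-0.4  1.1 -0.4] j [ 0.67  0.42 -0.38  1.77  0.18  0.99 -0.13]
(0.5325, -0.274, 0.11, -20) -> [-0. 80. -0.] [-0.2 -0.1 -0.1] dist 80.0
```

>>> drive_tool:
  series:
    - [0,15,0,-0.2,0,0,30]
    - [0,38,0,-0.2,0,0,30]
    - [0,60,0,-0.2,0,0,30]
    - [0,74,0,-0.2,0,0,30]
    - [0,80,0,-0.2,0,0,30]

```text
clock: 14.05
tcp_pos: [0.5324, -0.2723, 0.1082]
orientation: [-1.024, 1.464, -1.456]
contact_force: [-0.5, 0.7, -0.9]
grip_width: 0.0369
```

```bash
python3 - <<'E'
from h import *
from bench import r
d=r.grab_frame("scene");pickle.dump(d,open("scene6.pkl","wb"))
cv2.imwrite("pics/scene6.png",cv2.resize(d["frame"][70:180,120:260],(764,600),interpolation=cv2.INTER_CUBIC))
go((.5325,-.274,.058,-20))
E
```

```text
t 14.1 tcp [ 0.5323 -0.2727  0.1082] yaw -19.9 ydir [-0.002  0.004 -1.   ] w 37.4 F [-0.7  0.2 -0.7] j [ 0.64  0.52 -0.36  1.83  0.23  0.84 -0.18]
(0.5325, -0.274, 0.058, -20) -> [ 1. 50.  1.] [ 0.2  0.1 -0.2] dist 50.0
```

View pics/scene6.png

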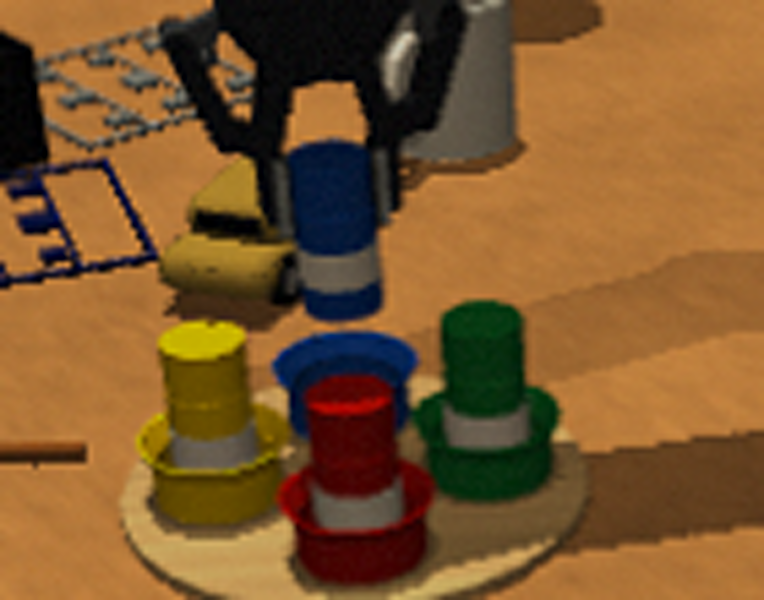

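```bash
python3 - <<'E'
from h import *
d=pickle.load(open("scene6.pkl","rb"))
u=proj(d,[[.5323,-.2727,.069],[.5323,-.2727,.144]]);print((u-[120,70])*[764/140,600/110])
E
```

```text
[[341.03374446 301.17434478]
 [327.40366764 150.66501414]]
```

>>> drive_tool:
  series:
    - [1,8,1,0,0,0,30]
    - [1,20,1,0,0,0,30]
    - [1,33,1,0,0,0,30]
    - [1,43,1,0,0,0,30]
    - [1,50,1,0,0,0,30]

```text
clock: 14.6
tcp_pos: [0.5323, -0.2737, 0.0569]
orientation: [-1.024, 1.465, -1.456]
contact_force: [-0.4, 0.0, -0.5]
grip_width: 0.0372
```

```bash
python3 - <<'E'
from h import *
go((.5325,-.274,.0515,-20))
E
```

```text
t 14.6 tcp [ 0.5323 -0.2737  0.0569] yaw -19.9 ydir [-0.003  0.004 -1.   ] w 37.2 F [-0.4  0.  -0.5] j [ 0.62  0.59 -0.33  1.85  0.27  0.75 -0.2 ]
(0.5325, -0.274, 0.0515, -20) -> [0. 5. 0.] [ 0.2  0.1 -0.2] dist 5.0
```

>>> drive_tool:
  series:
    - [0,2,0,0.2,0,-0.2,30]
    - [0,3.5,0,0.2,0,-0.2,30]
    - [0,4.5,0,0.2,0,-0.2,30]
    - [0,5,0,0.2,0,-0.2,30]
    - [0,5,0,0.2,0,-0.2,30]

```text
clock: 15.1
tcp_pos: [0.5325, -0.2738, 0.0522]
orientation: [-1.024, 1.461, -1.461]
contact_force: [-0.2, -0.1, 0.1]
grip_width: 0.0371
```

>>> drive_tool:
  series:
    - [0,0.5,0,0,0,0,30]
    - [0,1,0,0,0,0,30]
    - [0,1,0,0,0,0,30]

```text
clock: 15.4
tcp_pos: [0.5326, -0.2739, 0.0513]
orientation: [-1.024, 1.461, -1.461]
contact_force: [-0.4, -0.5, -0.5]
grip_width: 0.037
```

>>> drive_tool:
  series:
    - [0,0.5,0,0,0,0,30]
    - [0,1,0,0,0,0,30]
    - [0,1,0,0,0,0,30]

```text
clock: 15.7
tcp_pos: [0.5327, -0.2739, 0.0512]
orientation: [-1.024, 1.46, -1.462]
contact_force: [-2.2, 1.4, 7.8]
grip_width: 0.0372
```

Contact on the cup floor at the expected height; releasing.

>>> drive_tool:
  series:
    - [0,-0.5,0,0,0,0,42]
    - [0,-0.5,0,0,0,0,50]
    - [0,-0.5,0,0,0,0,60]
    - [0,-0.5,0,0,0,0,60]
    - [0,-0.5,0,0,0,0,60]

```text
clock: 16.2
tcp_pos: [0.5326, -0.2739, 0.0515]
orientation: [-1.025, 1.461, -1.462]
contact_force: [0.1, -0.2, 0.1]
grip_width: 0.0601
```

>>> drive_tool:
  series:
    - [0,-15,0,0,0,0,60]
    - [0,-40,0,0,0,0,60]
    - [0,-80,0,0,0,0,60]
    - [0,-120,0,0,0,0,60]
    - [0,-150,0,0,0,0,60]

```text
clock: 16.7
tcp_pos: [0.5334, -0.2738, 0.2054]
orientation: [-1.023, 1.458, -1.464]
contact_force: [1.0, -0.4, -0.0]
grip_width: 0.06
```

>>> drive_tool:
  series:
    - [0,0,-40,0,0,0,60]
    - [0,0,-60,0,0,0,60]
    - [0,0,-60,0,0,0,60]

```text
clock: 17.0
tcp_pos: [0.4747, -0.2529, 0.2065]
orientation: [-1.024, 1.458, -1.464]
contact_force: [0.4, -0.9, 0.6]
grip_width: 0.0598
```

```bash
python3 - <<'E'
from h import *
from bench import r
for n in("scene","top"):
    d=r.grab_frame(n);pickle.dump(d,open(n+"7.pkl","wb"))
    cv2.imwrite(f"pics/{n}7.png",cv2.resize(d["frame"][110:270,310:510] if n=="top" else d["frame"][90:200,120:260],(764,600),interpolation=cv2.INTER_CUBIC))
go()
S=pickle.load(open("scene7.pkl","rb"))
print("expected lids",proj(S,[[.589,-.1645,.087],[.5325,-.274,.087]]))
E
```

```text
t 17.1 tcp [ 0.4774 -0.2536  0.2063] yaw -19.9 ydir [ 0.004 -0.003 -1.   ] w 60.1 F [-0.2 -0.5  0.1] j [ 0.7   0.31 -0.4   1.89  0.15  0.97 -0.11]
expected lids [[183.69819165 141.27266712]
 [181.58248669 118.60482509]]
```

View pics/scene7.png

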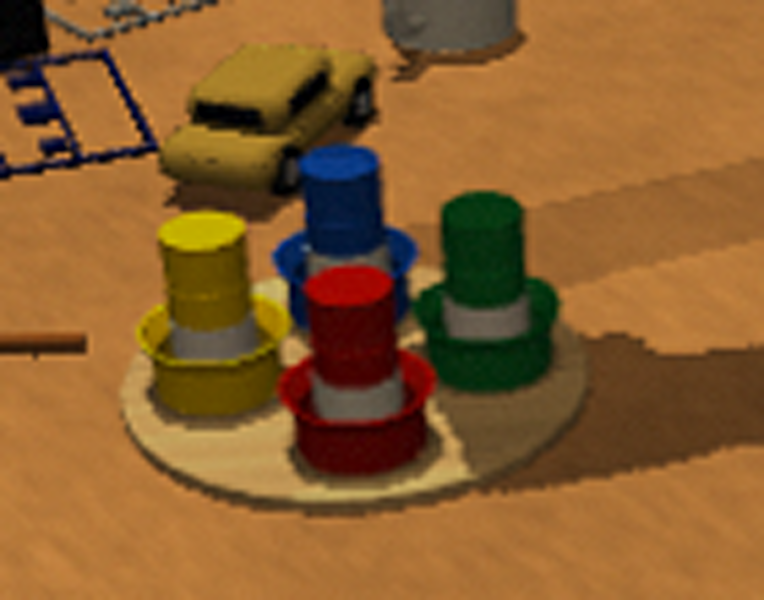

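View pics/top7.png

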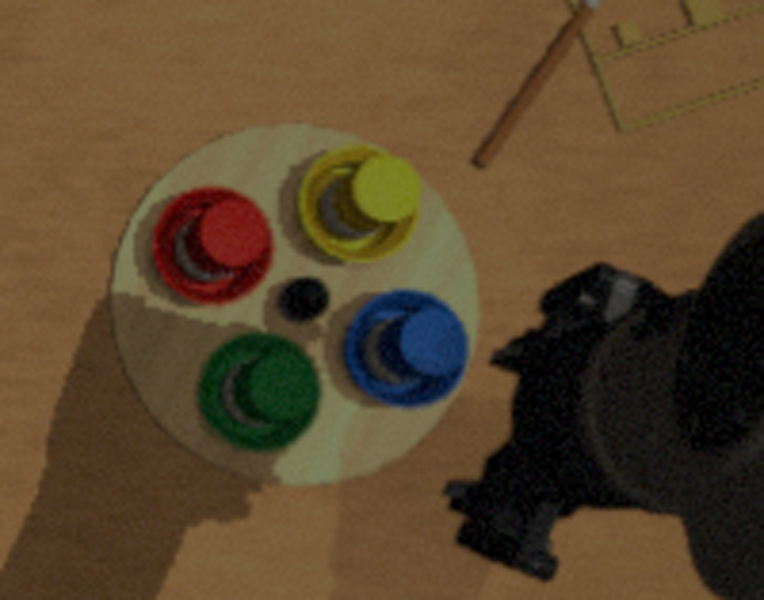

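Both views show the two pots upright in their own cups. The red lid is at about (184,142) and the blue lid at about (182,119) in the scene image, where I expected them. The gripper is clear of everything.

```bash
python3 - <<'E'
from bench import r
print(r.hand_in())
E
```

```text
the job is handed in; nothing more can be done
None
```

I put the red pot in the red cup first and the blue pot in the blue cup second, then handed the job in at about 17 s of the 53 s allowed. I set each pot down gently: contact was about 5 N for red and 8 N for blue, at the height expected for the cup floor. Then I released it and backed the gripper away.

The last pictures from both cameras show both pots upright in their own cups, with the lids within about a pixel of where I expected them in the scene view. The gripper was clear with no force on it, and I saw nothing else moved around the carousel. I left the purple look-alikes alone.

The two cameras disagreed by 1 to 2 mm on where the pots and cups were, which is within the 7 mm of clearance in each cup. No check failed.

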